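Reset a shaker's hidden stop bolt and hold it for locking

ROBOT

A 6-joint arm with a two-finger parallel gripper is mounted at the origin on the work surface. World frame = base frame: x ahead of the robot, y to its left, z up, the work surface at z = 0. Lengths are in m, angles in rad, forces in N, time in s.
With the tool pointing down it reaches from about 0.35 to 0.875 m from the base axis. Payload 4.2 kg.
Tool frame: the origin (TCP) lies midway between the tips of the shut fingers; the grasp point (between the pads) lies 19 mm behind it; y points along the fingers, z is the direction in which the jaws open and shut, and the axes are right-handed (so a half turn about y gives the same grasp; the last joint's range is limited). The gripper opens to 85 mm and grips with 20 to 120 N. Pads are 22 mm wide; open, the fingers measure 114 mm over their backs; the gripper's body (76 mm by 85 mm) begins 54 mm behind the grasp point. The pads swing forward as they close: fully open they stand 13 mm farther back than shut.
Start: joints at [1.608, 0.385, 0.008, 0, -1.194, -0.259], TCP at [0.137, 0.61, 0.231] pointing down, gripper open.
Joint ranges: [-3.14, 3.14], [-1.21, 2.06], [-1.07, 1.41], [-3.16, 2.05], [-2.99, -0.16], [-3.1, 3.1]. Speed limits (rad/s): [2.79, 2.79, 3.14, 3.14, 3.14, 3.14].

INTERFACE

Orientations are given as a unit quaternion [w, x, y, z].
In Python, from plant import bot gives the robot as it stands. Calls block until the motion is done:
- bot.reach(position, orientation): joint-space move of the TCP to a pose.
- bot.line_to(position, orientation=None, v=0.15, guard=None): straight line of the TCP; orientation=None keeps the orientation; v is the mean speed in m/s. With guard (N) it stops when the force on the tool has changed by that much, and returns True; else False.
- bot.movej(angles): joint-space move.
- bot.gripper_to(opening, squeeze=None): opening from 0.0 (shut) to 1.0 (fully open); squeeze is the grip in N (None keeps the last); returns when the fingers have stopped.
- bot.wait(seconds).
- bot.inverse_kinematics(position, orientation): joint angles nearest the present ones, or None.
- bot.read_state(): the state.
- bot.read_camera(name): name is "scene" or "top" or "wrist"; returns the picture (420x560x3 uint8, red, green, blue); there is no depth.
- bot.get_calibration(name): a dict with "fx", "fy", "cx", "cy" (pixels), "cam_to_world" (4x4, takes a point from camera to world coordinates). Camera axes: x right, y up, looking along -z (the intrinsics and any distortion apply to the point x, -y, -z); pixel columns grow to the right and rows downward; lengths in m; the calibration is good to about 2 mm. A picture is of the moment at which its call begins: read the wrist's pose just before it. get_calibration takes no time and is no camera call; for the wrist camera it gives the pose at the moment of the call.
A pose or a line that the arm cannot do raises bot.PlanningError and nothing moves.
- bot.sign_off(): hands the job in, once; it reports no verdict.
Trained networks look in the newest picture that a camera, given by its name, has taken for a name from the list of things; names that differ only in an ending like _2 or _b are one class to them, and where a whole thing is asked for, a point or a joint stands for the part that bears it (a point fixed in the world has none). Each returns a list of dicts, best first, with "score" (0 to 1); they miss things now and then, are a little off and sometimes report something else, mostly with a low value. They report only what shows in the picture. A call takes as long as a camera call. They do not tell look-alikes from the thing itself.
- bot.spot_in(query, camera): "box" ([left, top, width, height] in pixels, round what is visible of it).
- bot.outline_of(query, camera): "pixels" (420x560 bool, what is visible of it) and "box" ([left, top, width, height] in pixels, round what is visible of it).
- bot.tip_of(query, camera): "position" ([column, row] in pixels: a listed point, or the origin of a listed thing).
The state is a dict: "time": time; "joints": joint angles; "joint_velocities": joint speeds; "joint_efforts": joint torques, N m; "ee_pos": TCP position; "tcp_rot": TCP orientation; "wrist_force": force on the tool from outside, world axes, zero at the start; "wrist_torque": the same for the moment, N m; "width": opening from 0.0 (shut) to 1.0 (fully open).
Only numpy, scipy, OpenCV 4.12 (cv2) and the standard library are available. Lean on these libraries where they do the work, as an engineer would, in place of code of your own. Each camera call takes 0.05 s, during which the arm holds its last target.

TASK

One of the shaker's two rubber-faced stop bolts has worked loose: its locknut stands off the bracket and its head has turned a little. Reach down into the narrow gap between that bracket and the shaker, grip the hidden hex head and turn it back, the short way, until its corner points straight up as on the other bolt. Then hold it there firmly from turning so that I can tighten the locknut from the other side: finish still gripping the head, without having bumped the shaker or disturbed the things around it.

Things in the scene. Friction and masses are not known exactly. Their poses are not given: they have to be found in the camera images.
- stop_bolt: The M16 stop bolt that has worked loose. Origin: centre of its hex head, 80 mm above the bench. x: along the bolt, level, from bracket to shaker; y: square to two opposite flats; z: out through the uppermost corner, found leaning 11 to 24 deg towards the brackets' +y side (a turn about -x). Head 24 mm across flats, 10 mm long (x -5 to +5 mm). Turns only about x, stiffly (0.12 N m), and stays where it is left.
- bolt_corner (a point): Point on the uppermost corner edge of that bolt's head, 13.9 mm along z from the bolt's origin, midway along the head; to finish straight above the head's centre.
- gap (a point): Head's centre as a point fixed to the bracket; x to the shaker, z up. The gap here is 44 mm wide, open above and at both sides: bracket's face at x = -25 mm, its top edge at z = +20; shaker's wall at x = +19, its top at z = +12. In the gap the bolt is a 16 mm threaded shank up to the head, and after the head a rubber face 20 mm across and 14 mm long.
- locknut (a point): Centre of that bolt's hex locknut (24 mm across flats, 13 mm thick), on the bracket's other side, standing 15 mm clear of the plate; it turns with the bolt. Not for the robot.
- bracket_slack: Plain steel L-bracket, fixed to the bench, that carries the loosened bolt. Upright plate 80 mm wide (y), 100 mm high, 6 mm thick; foot 70 mm towards -x with two diagonal braces. Origin: centre of the plate's underside, on the bench; x points to the shaker, z up. The head's centre lies at x = 28, y = 0, z = 80 mm.
- bracket_tight: The second, identical L-bracket, 170 mm beside the first, left or right of it. Its bolt is just like the other, but its locknut sits tight against the plate, a corner of its head points straight up and it cannot turn. Not to be worked on.
- shaker: Low white orbital shaker, fixed. Origin: centre of its footprint on the bench; x points away from the brackets. Housing 300 (x) by 310 mm, top 92 mm high; the bolts bear on its wall at x = -150, y = +85 and -85 mm. A platform, set back 60 mm from that wall, top 110 mm high, carries the tube rack and two empty flasks (to 226 mm high).
- tube_rack: Orange tube rack, 100 x 200 x 28 mm (40 mm with tubes), loose on the shaker's platform. Origin: centre of its underside. Leave alone.
- reagent: Amber bottle, 66 mm in diameter, 150 mm high, on the bench at the shaker's -y side. Origin: centre of its underside. Leave alone.
- spanner: Steel combination spanner to fit the nut, 240 mm long (x), up to 50 mm wide, 10 mm thick, lying on the bench beside the brackets at the shaker's +y side. Origin: middle of its underside. Leave alone.
Things that resemble listed ones, but are neither listed nor needed, are in the scene too. What is shaped like the bracket_slack but red is not meant.

How it is judged:
At the end, for the whole second after the job is handed in: Head of the loosened bolt between the fingers (grasp point within 15 mm of its centre), gripped with over 25 N in all (both fingers added), its corner within 0.1 rad (6 degrees) of straight up and not turning; kept through the last second (distance between the grasp point and stop_bolt below 0.015 m and contact force between the fingers and stop_bolt above 25 N and angle between stop_bolt's own z axis and vertical below 0.1 rad and angular speed of stop_bolt below 0.1 rad/s); the arm keeps its last pose, push and grip.
It fails at once if a bystander (tube rack, bottle or spanner) is moved more than 20 mm (distance of any of tube_rack, reagent, spanner from where it was at the start of the episode above 0.02 m).
It fails at once if the robot bumps the shaker with more than 25 N (contact force between any of the fingers, the arm and shaker above 25 N).
It also fails if it takes over 34 s, if anything falls off the work surface, if the arm or the gripper's body presses on something with over 40 N, if the wrist force passes 120 N, or if a joint passes its speed limit or range.

## Working session

There is one attempt and no reset: what is moved stays moved. The work goes in short steps, each a Python script; the robot and the scene stay as the last script left them, time stands still between calls to the robot, and variables do not carry over. Pictures are saved under pics/ and viewed, and the job is handed in when it is done.

```bash
ls; mkdir -p pics; python3 - <<'E'
from plant import bot
import cv2
for n in ["scene","top","wrist"]:
    im=bot.read_camera(n); cv2.imwrite(f"pics/a_{n}.png",im[:,:,::-1])
    c=bot.get_calibration(n); print(n,{k:(v if not hasattr(v,'round') else v) for k,v in c.items()})
s=bot.read_state(); print(s)
E
```

```text
pics
scene {'fx': 393.33303383087383, 'fy': 393.33303383087383, 'cx': 282.5813789246451, 'cy': 211.96297316211223, 'cam_to_world': array([[-2.52210060e-03, -5.85441985e-01,  8.10710381e-01,
         1.35663752e+00],
       [ 9.99994202e-01,  3.78283982e-04,  3.38412998e-03,
         4.60066909e-02],
       [-2.28789053e-03,  8.10714215e-01,  5.85437637e-01,
         6.66883036e-01],
       [ 0.00000000e+00,  0.00000000e+00,  0.00000000e+00,
         1.00000000e+00]])}
top {'fx': 431.34136612630283, 'fy': 431.34136612630283, 'cx': 280.61445013924276, 'cy': 208.08162182696006, 'cam_to_world': array([[-0.02476811,  0.98658742, -0.16134375,  0.3492379 ],
       [-0.99947123, -0.02103692,  0.02479337,  0.04506454],
       [ 0.02106665,  0.16187252,  0.98658678,  1.19072923],
       [ 0.        ,  0.        ,  0.        ,  1.        ]])}
wrist {'fx': 356.0548765731351, 'fy': 356.0548765731351, 'cx': 281.8015282174508, 'cy': 207.82526785989563, 'cam_to_world': array([[-2.20455897e-01,  9.34094833e-01,  2.80830981e-01,
         2.08043299e-01],
       [-9.75396575e-01, -2.11371062e-01, -6.26
[... 184 characters left out ...]
       1.00000000e+00]])}
{'time': 0.15, 'joints': array([ 1.60758873e+00,  3.85399333e-01,  7.00151482e-03, -3.30403755e-04,
       -1.19401366e+00, -2.58625646e-01]), 'joint_velocities': array([-0.00059877, -0.00397733,  0.00405104,  0.00231077, -0.00163988,
        0.00041762]), 'joint_efforts': array([ 2.01753514e-04, -3.92677975e+01,  1.88581771e+01,  4.18854967e+00,
       -3.39198617e-03,  6.59878125e-07]), 'ee_pos': array([0.13738936, 0.60928908, 0.23048855]), 'tcp_rot': array([ 0.07833532, -0.0782886 , -0.70217584,  0.70333745]), 'wrist_force': array([ 0.67871707, -0.65480691,  1.01686877]), 'wrist_torque': array([ 0.00758325, -0.0085164 , -0.01380171]), 'width': 1.0023520356771245}
```

View pics/a_scene.png

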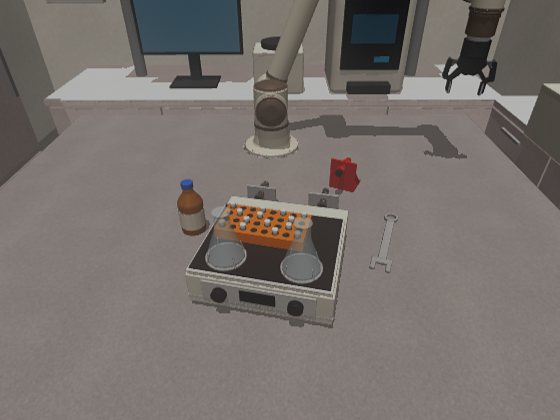

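View pics/a_top.png

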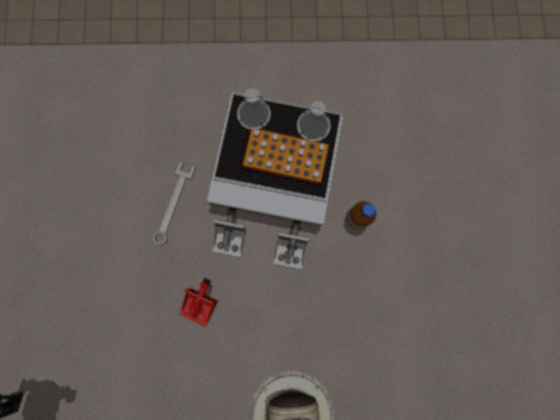

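View pics/a_wrist.png

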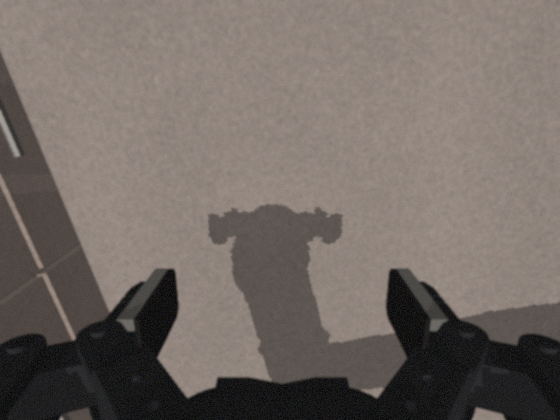

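```bash
cat > h.py <<'E'
import numpy as np, cv2
from plant import bot
def px2w(c,u,v,z):
    T=c["cam_to_world"]; d=np.array([(u-c["cx"])/c["fx"],-(v-c["cy"])/c["fy"],-1.])
    d=T[:3,:3]@d; o=T[:3,3]; return o+d*(z-o[2])/d[2]
def w2px(c,P):
    P=np.atleast_2d(P); T=c["cam_to_world"]; q=(P-T[:3,3])@T[:3,:3]
    return np.c_[c["cx"]+c["fx"]*q[:,0]/-q[:,2], c["cy"]-c["fy"]*q[:,1]/-q[:,2]]
E
python3 - <<'E'
from h import *
im=bot.read_camera("top"); ct=bot.get_calibration("top")
cv2.imwrite("pics/b_top.png",cv2.resize(im[150:290,180:380,::-1],None,fx=4,fy=4,interpolation=cv2.INTER_CUBIC))
for q in ["bracket_slack","stop_bolt","locknut","gap","shaker","bolt_corner"]:
    for r in bot.tip_of(q,"top"): print(q,r)
for u,v in [(213,190),(328,208),(222,222),(245,225),(278,234),(309,240)]: print(px2w(ct,u,v,.1))
im=bot.read_camera("scene")
cv2.imwrite("pics/b_scene.png",cv2.resize(im[130:270,180:380,::-1],None,fx=4,fy=4,interpolation=cv2.INTER_CUBIC))
E
```

```text
bracket_slack {'position': [292.6, 243.2], 'score': 0.74}
bracket_slack {'position': [204.1, 295.5], 'score': 0.56}
stop_bolt {'position': [296.9, 225.8], 'score': 0.7}
locknut {'position': [290.3, 245.6], 'score': 0.55}
locknut {'position': [195.2, 308.7], 'score': 0.51}
gap {'position': [205.2, 284.9], 'score': 0.93}
gap {'position': [297.0, 226.2], 'score': 0.77}
shaker {'position': [274.2, 165.7], 'score': 0.64}
shaker {'position': [230.9, 228.2], 'score': 0.37}
bolt_corner {'position': [201.1, 284.8], 'score': 0.63}
bolt_corner {'position': [295.1, 226.9], 'score': 0.49}
[0.57843726 0.19040119 0.1       ]
[ 0.52522938 -0.10409317  0.1       ]
[0.49494431 0.16755411 0.1       ]
[0.48597133 0.10927392 0.1       ]
[0.46112166 0.02594002 0.1       ]
[ 0.44408084 -0.05229541  0.1       ]
```

View pics/b_top.png

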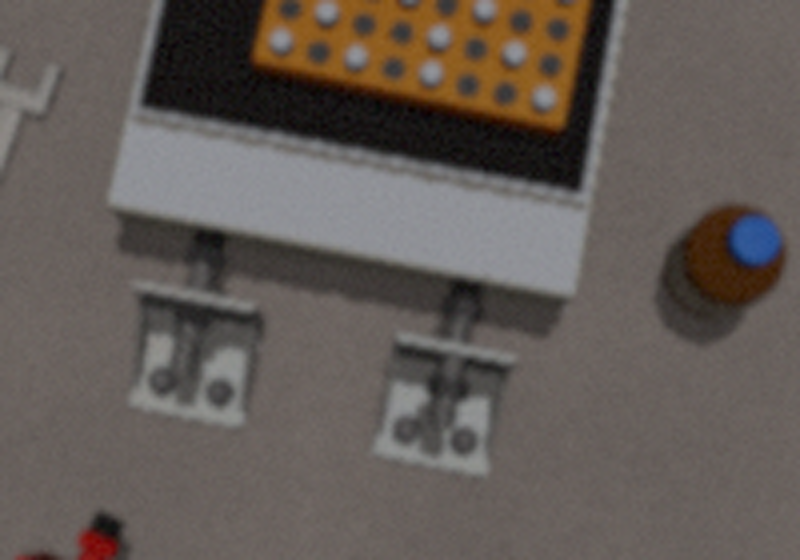

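View pics/b_scene.png

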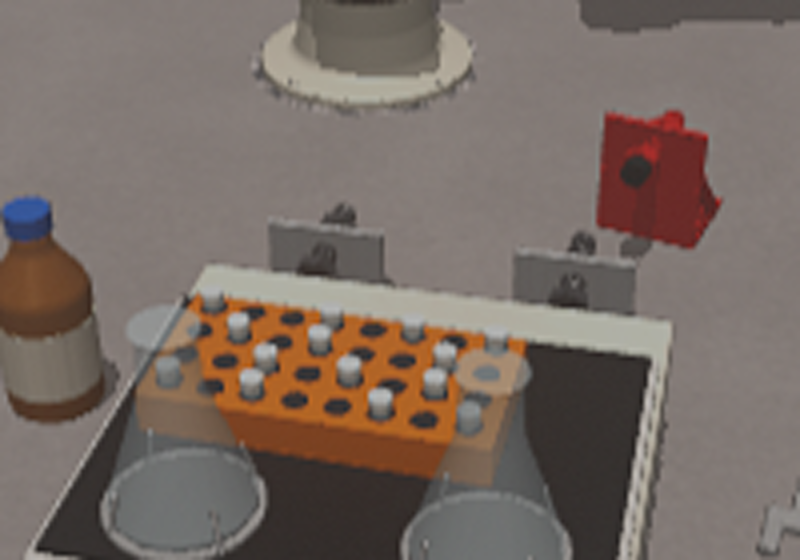

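```bash
cat >> h.py <<'E'
from scipy.spatial.transform import Rotation as Ro
def quat(R): 
    x,y,z,w=Ro.from_matrix(R).as_quat(); return np.array([w,x,y,z])
def toolR(yaw,tilt=0,sgn=1,extra=np.eye(3)):
    """bracket frame yaw; tilt: rotation about -bx of approach; jaws along +-by"""
    B=Ro.from_euler('z',yaw).as_matrix()
    B=B@Ro.from_euler('x',-tilt).as_matrix()
    y=-B[:,2]; z=sgn*B[:,1]; x=np.cross(y,z); return np.c_[x,y,z]
E
python3 - <<'E'
from h import *
s=bot.read_state(); q=s["tcp_rot"]; R=Ro.from_quat([q[1],q[2],q[3],q[0]]).as_matrix()
C=bot.get_calibration("wrist")["cam_to_world"]
print("cam in tool",R.T@(C[:3,3]-s["ee_pos"]),"\n",R.T@C[:3,:3])
for sg in (1,-1):
  for p,t in [((.478,-.02,.22),0),((.478,-.02,.061),0),((.478,-.02,.061),.3),((.478,-.02,.061),.42)]:
    print(sg,t,toolR(-.21,t,sg)[:,0].round(2),bot.inverse_kinematics(p,quat(toolR(-.21,t,sg))))
E
```

```text
cam in tool [-0.07251143 -0.14351943  0.00047713] 
 [[ 3.21804437e-04 -9.57682336e-01 -2.87827101e-01]
 [ 8.64470338e-04  2.87827275e-01 -9.57681948e-01]
 [ 9.99999575e-01  5.93683090e-05  9.20512067e-04]]
1 0 [ 0.98 -0.21  0.  ] [ 0.29874592  0.14327978 -0.35615239  0.         -1.07136416 -2.07954225]
1 0 [ 0.98 -0.21  0.  ] [ 2.98745924e-01  3.47134281e-01 -5.63220742e-01 -4.44089210e-16
 -6.60441304e-01 -2.07954225e+00]
1 0.3 [ 0.98 -0.21 -0.  ] [ 0.43604842  0.39522017 -0.64858913  0.35617235 -0.74329314 -2.50629457]
1 0.42 [ 0.98 -0.21  0.  ] [ 0.47814414  0.42919946 -0.659094    0.44937001 -0.81112164 -2.62455257]
-1 0 [-0.98  0.21  0.  ] [ 0.29874592  0.14327978 -0.35615239  0.         -1.07136416  1.0620504 ]
-1 0 [-0.98  0.21  0.  ] [ 2.98745924e-01  3.47134281e-01 -5.63220742e-01  4.44089210e-16
 -6.60441304e-01  1.06205040e+00]
-1 0.3 [-0.98  0.21  0.  ] [ 0.43604842  0.39522017 -0.64858913  0.35617235 -0.74329314  0.63529808]
-1 0.42 [-0.98  0.21  0.  ] [ 0.47814414  0.42919946 -0.659094    0.44937001 -0.81112164  0.51704008]
```

```bash
python3 - <<'E'
from h import *
import pickle
V=[]
def snap(n):
    c=bot.get_calibration("wrist"); im=bot.read_camera("wrist"); cv2.imwrite(f"pics/{n}.png",im[:,:,::-1])
    r={q:[(np.array(x["position"]).round(1).tolist(),x["score"]) for x in bot.tip_of(q,"wrist")] for q in ("stop_bolt","bolt_corner","gap","bracket_slack","locknut")}
    V.append((n,c,im,r)); print(n,r)
bot.reach((.465,-.02,.24),quat(toolR(-.21,0,-1)))
snap("v1")
bot.reach((.465,-.06,.22),quat(toolR(-.21,-.3,-1)))
snap("v2")
pickle.dump(V,open("V.pkl","wb")); print(bot.read_state()["time"])
E
```

```text
v1 {'stop_bolt': [([280.3, 169.9], 0.73), ([275.6, 167.7], 0.23)], 'bolt_corner': [([271.5, 172.2], 0.8)], 'gap': [([279.2, 169.2], 0.61)], 'bracket_slack': [([279.6, 181.8], 0.91)], 'locknut': [([78.8, 396.0], 0.44)]}
v2 {'stop_bolt': [([281.6, 182.8], 0.73)], 'bolt_corner': [([266.8, 183.8], 0.96)], 'gap': [([279.9, 184.0], 0.67)], 'bracket_slack': [([304.0, 192.8], 0.96)], 'locknut': [([282.7, 241.0], 0.88)]}
4.1583
```

View pics/v1.png

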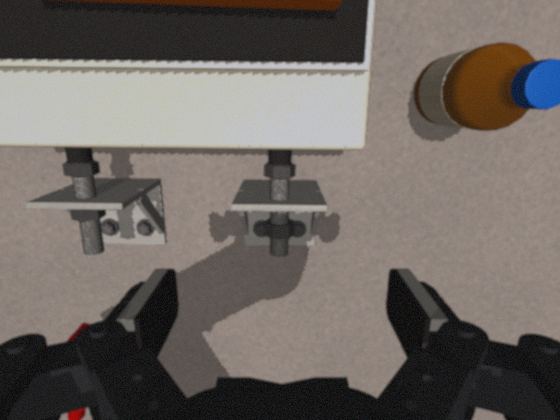

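View pics/v2.png

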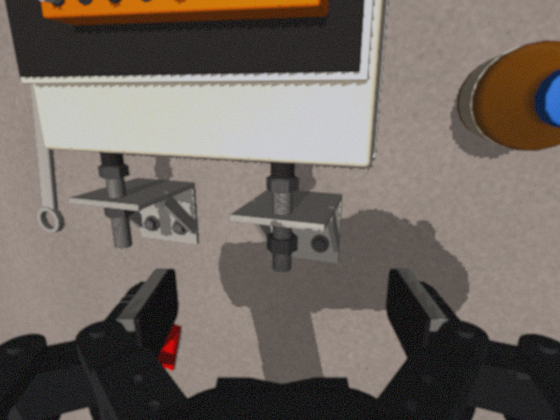

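```bash
python3 - <<'E'
from h import *
a=cv2.imread("pics/v1.png");b=cv2.imread("pics/v2.png")
o=np.hstack([cv2.resize(a[135:265,215:345],(400,400),interpolation=cv2.INTER_CUBIC),cv2.resize(b[150:280,220:350],(400,400),interpolation=cv2.INTER_CUBIC)])
cv2.imwrite("pics/crop12.png",o)
E
```

```text
(no output)
```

View pics/crop12.png

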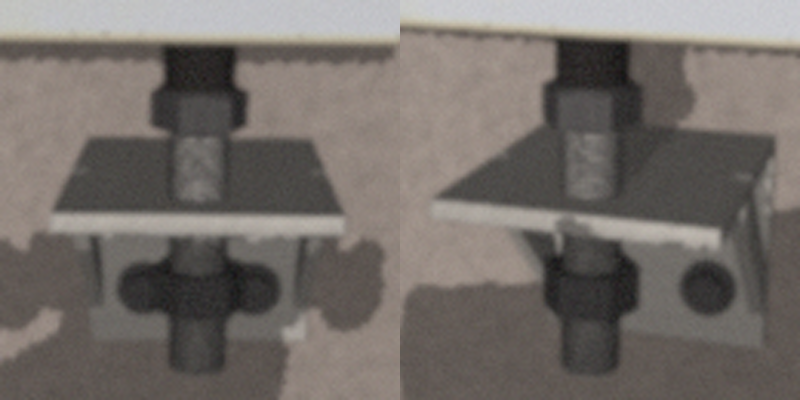

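```bash
cat > fit.py <<'E'
from h import *
import pickle
from scipy.optimize import least_squares
V=pickle.load(open("V.pkl","rb"))
k=400/130
def P(p,pts):
    B=Ro.from_euler('z',p[2]).as_matrix(); return np.array(pts)@B.T+[p[0],p[1],0]
cr1=lambda X,Y:(215+X/k,135+Y/k); cr2=lambda X,Y:(220+(X-400)/k,150+Y/k)
m=[(.003,.04,.1),(.003,-.04,.1),(-.003,.04,.1),(-.003,-.04,.1)]
o1=np.array([cr1(50,213),cr1(345,215),cr1(55,233),cr1(343,237)])
o2=np.array([cr2(433,199),cr2(721,230),cr2(433,216),cr2(719,250)])
def hexpts(p,t):  # mid-length corners
    a=t+np.arange(6)*np.pi/3
    return P(p,np.c_[np.full(6,.028),.01386*np.sin(a),.08+.01386*np.cos(a)])
f=lambda p:np.r_[(w2px(V[0][1],P(p,m))-o1).ravel(),(w2px(V[1][1],P(p,m))-o2).ravel()]
r=least_squares(f,[.45,-.013,-.21],loss='soft_l1'); p=r.x
print(p, f(p).round(1))
print("head",P(p,[(.028,0,.08)]))
h=lambda t,i:w2px(V[i][1],hexpts(p,t))[:,0]
for d in range(0,32,3):
    t=np.radians(d)
    u1=(h(t,0)-215)*k; u2=(h(t,1)-220)*k+400
    print(d,u1.round(0),u2.round(0))
E
python3 fit.py
```

```text
[ 0.4531346  -0.01497283 -0.22076071] [-0.2 -0.3  0.5  0.1 -1.6  0.1  0.8 -0.1 -1.  -0.4  0.4 -0.3 -0.7  0.9
  0.8  0.5]
head [[ 0.48045507 -0.02110405  0.08      ]]
0 [199. 155. 158. 200. 241. 243.] [578. 543. 560. 608. 643. 630.]
3 [196. 154. 159. 202. 243. 242.] [575. 543. 562. 611. 644. 628.]
6 [194. 153. 161. 205. 244. 240.] [573. 543. 564. 613. 644. 626.]
9 [191. 152. 162. 207. 245. 239.] [570. 542. 566. 615. 645. 623.]
12 [188. 152. 164. 210. 246. 237.] [568. 542. 568. 618. 645. 621.]
15 [186. 151. 166. 212. 247. 235.] [565. 543. 571. 620. 645. 619.]
18 [183. 151. 168. 214. 247. 233.] [563. 543. 573. 622. 645. 616.]
21 [181. 150. 170. 217. 248. 231.] [561. 543. 575. 624. 645. 614.]
24 [178. 150. 172. 219. 248. 229.] [559. 544. 578. 626. 644. 611.]
27 [176. 150. 174. 221. 249. 227.] [557. 545. 580. 628. 644. 608.]
30 [173. 150. 176. 223. 249. 225.] [555. 545. 583. 630. 643. 606.]
```

```bash
python3 - <<'E'
from h import *
a=cv2.imread("pics/v1.png");b=cv2.imread("pics/v2.png")
def c(im,x,y): return cv2.resize(im[y:y+40,x:x+40],(390,390),interpolation=cv2.INTER_CUBIC)
cv2.imwrite("pics/hexz.png",cv2.convertScaleAbs(np.vstack([np.hstack([c(a,260,148),c(b,262,165)])]),alpha=1.8))
for im,r,c0 in ((a,(167,175),260),(b,(181,190),262)):
    print(c0,im[r[0]:r[1],c0:c0+40].mean((0,2)).round(0).astype(int))
E
```

```text
260 [133 134 128 109  81  61  55  51  54  54  55  55  60  67  75  77  75  77
  76  75  76  75  75  77  77  74  74  74  74  68  54  45  41  44  63  97
 120 133 132 134]
262 [141 143 140 128  99  69  55  54  58  71  81  83  83  83  82  82  82  82
  83  83  86  82  80  81  81  81  71  57  50  50  47  50  46  46  49  52
  62  77  84  87]
```

View pics/hexz.png

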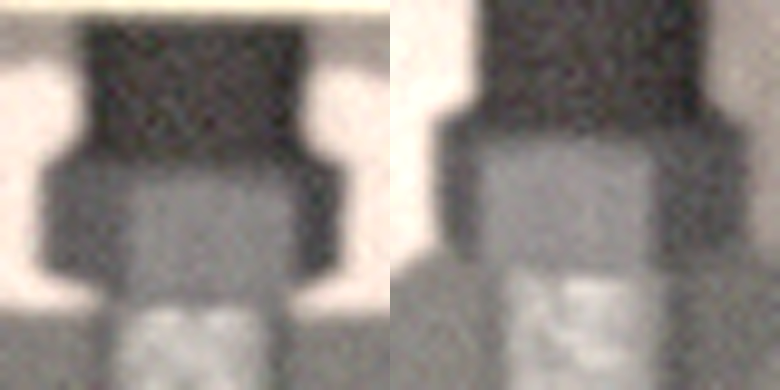

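```bash
cat >> h.py <<'E'
YAW=-.221
BX=np.array([np.cos(YAW),np.sin(YAW),0]); BY=np.array([-np.sin(YAW),np.cos(YAW),0])
HEAD=np.array([.4805,-.0211,.08])-.002*BX
def pose(tilt,back=0.,deep=.002,off=np.zeros(3)):
    R=toolR(YAW,tilt,-1); return HEAD+off+R[:,1]*(.019+deep-back), quat(R)
E
python3 - <<'E'
from h import *
t=np.radians(23.5)
for b in (.11,.06,0): print(bot.inverse_kinematics(*pose(t,b)))
bot.gripper_to(.7,30)
bot.reach(*pose(t,.09))
c=bot.get_calibration("wrist"); im=bot.read_camera("wrist").copy()
cv2.imwrite("pics/v3.png",im[:,:,::-1])
print("head px",w2px(c,HEAD+.002*BX), w2px(c,HEAD+.002*BX+.0139*(np.sin(t)*BY+np.cos(t)*np.array([0,0,1]))))
print([ (q,bot.tip_of(q,"wrist")[:1]) for q in ("stop_bolt","bolt_corner")])
s=bot.read_state();print(s["time"],s["ee_pos"],s["width"],s["wrist_force"])
E
```

```text
[ 0.53798382  0.31155122 -0.48054512  0.3318955  -1.09274131  0.61129122]
[ 0.50431291  0.35644878 -0.5663164   0.37213572 -0.96248789  0.58286568]
[ 0.45762518  0.42435824 -0.66420335  0.44728647 -0.80043006  0.52711   ]
head px [[280.73695268 217.81634059]] [[280.62934697 225.24371567]]
[('stop_bolt', [{'position': [282.2, 218.4], 'score': 0.74}]), ('bolt_corner', [{'position': [281.1, 224.4], 'score': 0.7}])]
5.55 [0.48480307 0.00518516 0.14407183] 0.7005367734664921 [ 1.01271561 -0.46405654  0.46801377]
```

View pics/v3.png

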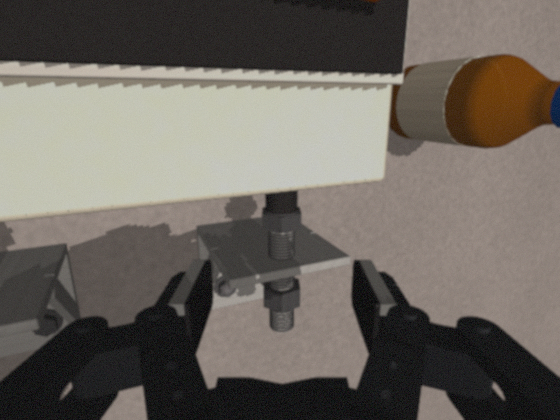

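```bash
python3 - <<'E'
from h import *
a=cv2.imread("pics/v3.png")
cv2.imwrite("pics/v3c.png",cv2.convertScaleAbs(cv2.resize(a[190:260,245:320],(750,700))[:590],alpha=1.8))
E
```

```text
(no output)
```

View pics/v3c.png

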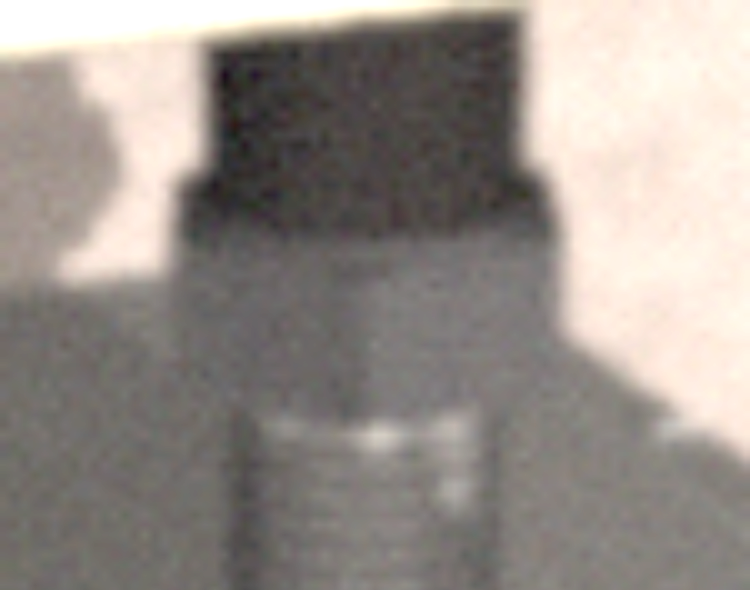

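```bash
sed -i 's/^HEAD=.*/HEAD=np.array([.4805,-.0211,.08])-.002*BX-.0006*BY/' h.py; python3 - <<'E'
from h import *
t=np.radians(23.7)
st=lambda:(lambda s:print(round(s["time"],2),s["ee_pos"].round(4),round(s["width"],3),s["wrist_force"].round(1),s["wrist_torque"].round(2)))(bot.read_state())
h=bot.line_to(*pose(t,.0),v=.05,guard=12); print(h); st()
if not h:
    bot.gripper_to(0,30); st()
    bot.wait(.3); st()
    cv2.imwrite("pics/v4.png",bot.read_camera("wrist")[:,:,::-1])
E
```

```text
False
7.51 [ 0.4768 -0.0293  0.061 ] 0.705 [ 0.  -0.3 -0. ] [ 0.74 -0.17  0.  ]
7.92 [ 0.477  -0.0285  0.0606] 0.272 [-2.1  4.7 -0.3] [ 2.04  0.37 -0.15]
8.22 [ 0.477  -0.0285  0.0606] 0.275 [-2.2  5.7  0.5] [ 2.12  0.37 -0.14]
```

View pics/v4.png

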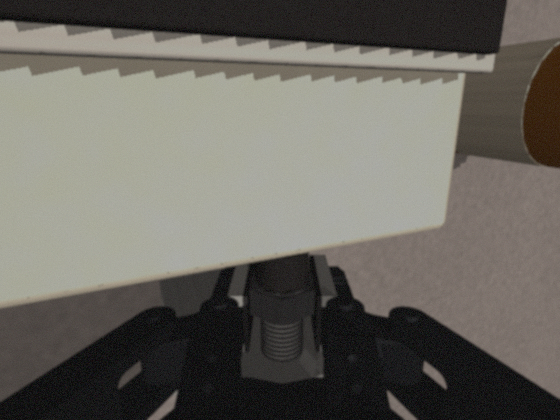

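```bash
python3 - <<'E'
from h import *
st=lambda:(lambda s:print(round(s["time"],2),s["ee_pos"].round(4),round(s["width"],3),s["wrist_force"].round(1),s["wrist_torque"].round(2)))(bot.read_state())
bot.gripper_to(0,80); st()
off=.0008*BY
for d in (20,15,10,5,0):
    bot.line_to(*pose(np.radians(d),off=off),v=.006,guard=40); st()
bot.wait(.3); st()
s=bot.read_state(); q=s["tcp_rot"]; R=Ro.from_quat([q[1],q[2],q[3],q[0]]).as_matrix()
print("tilt err deg",np.degrees(np.arctan2(-R[:,1]@BY,-R[2,1])),"grasp err",(s["ee_pos"]-.019*R[:,1]-HEAD).round(4))
cv2.imwrite("pics/v5.png",bot.read_camera("wrist")[:,:,::-1])
im=bot.read_camera("scene")
cv2.imwrite("pics/v5s.png",cv2.resize(im[130:270,180:380,::-1],None,fx=4,fy=4,interpolation=cv2.INTER_CUBIC))
E
```

```text
8.48 [ 0.477  -0.0285  0.0608] 0.257 [-2.7  5.   2. ] [ 2.22  0.5  -0.32]
8.98 [ 0.4772 -0.0272  0.0603] 0.264 [-1.6  3.4  0.1] [ 1.74  0.2  -0.11]
9.44 [ 0.4776 -0.0255  0.0597] 0.256 [-1.2  4.6 -0.3] [1.79 0.18 0.01]
9.9 [ 0.478  -0.0238  0.0593] 0.264 [-1.6  5.1 -0.1] [1.85 0.14 0.02]
10.36 [ 0.4784 -0.022   0.0591] 0.261 [0.1 5.6 0.2] [1.67 0.02 0.13]
10.82 [ 0.4788 -0.0202  0.059 ] 0.26 [1.  4.7 0. ] [ 1.53 -0.05  0.18]
11.12 [ 0.4788 -0.0202  0.059 ] 0.261 [ 0.6  5.4 -0.8] [ 1.42 -0.17  0.15]
tilt err deg 0.03999756369699293 grasp err [ 0.0004  0.0011 -0.002 ]
```

View pics/v5.png

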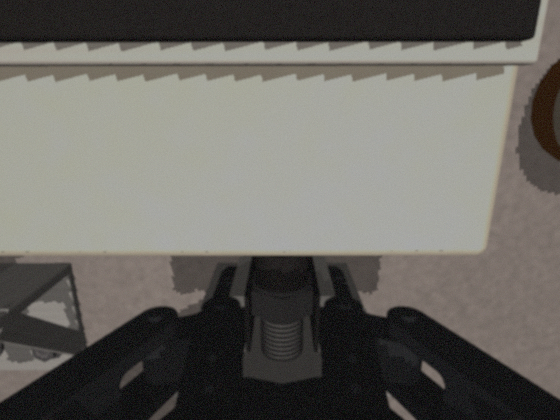

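View pics/v5s.png

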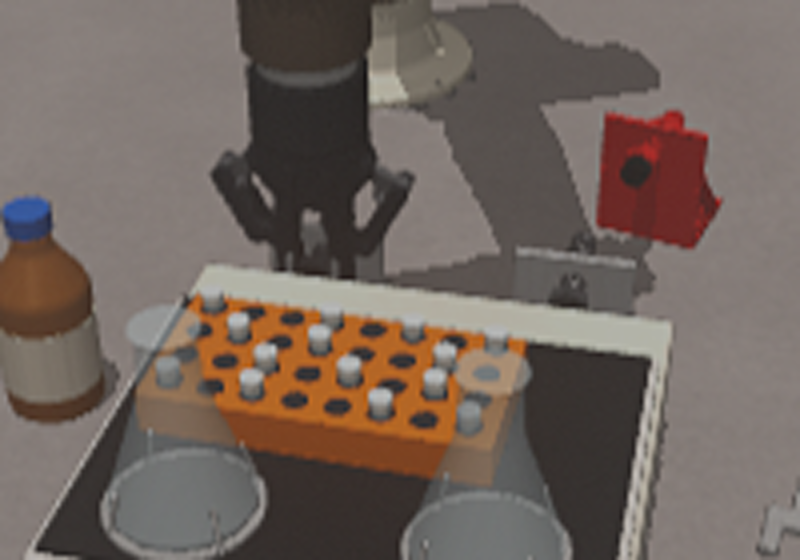

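```bash
python3 - <<'E'
from h import *
a=cv2.imread("pics/v4.png");b=cv2.imread("pics/v5.png")
cv2.imwrite("pics/v5c.png",cv2.convertScaleAbs(np.hstack([cv2.resize(x[245:365,240:325],(395,558),interpolation=cv2.INTER_CUBIC) for x in (a,b)]),alpha=2.5))
E
```

```text
(no output)
```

View pics/v5c.png

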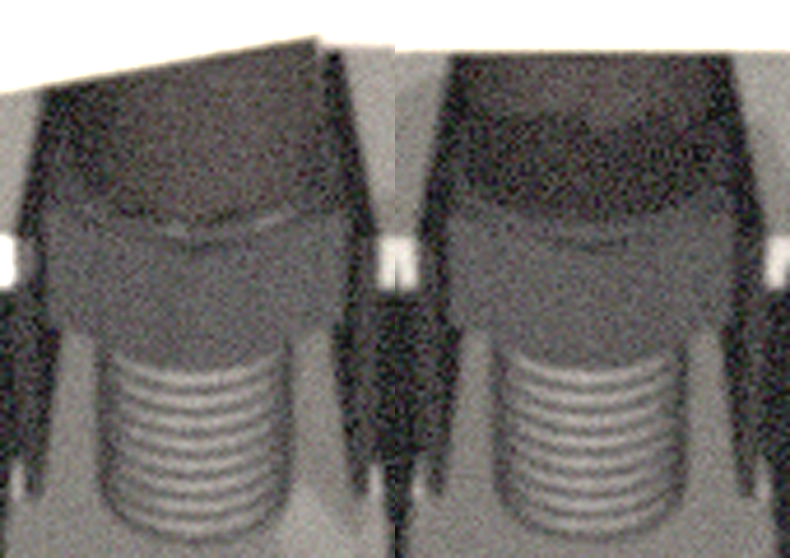

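The head sits symmetrically between the pads, with its corner chamfer centred at about (282, 297) in the full picture. I'll firm up the grip, check, and hand in.

```bash
python3 - <<'E'
from h import *
bot.gripper_to(0,100); bot.wait(.5)
s=bot.read_state(); q=s["tcp_rot"]; R=Ro.from_quat([q[1],q[2],q[3],q[0]]).as_matrix()
print(s["time"],s["width"],s["wrist_force"],abs(s["joint_velocities"]).max(),"tilt",np.degrees(np.arctan2(-R[:,1]@BY,-R[2,1])),(s["ee_pos"]-.019*R[:,1]-HEAD).round(4))
bot.sign_off()
E
```

```text
11.9333 0.25545587946531856 [-0.35085677  4.83975491  0.23371215] 0.002533819691534763 tilt 0.03358835731039172 [ 0.0004  0.001  -0.0019]
the job is handed in; nothing more can be done
```

I gripped the loose bolt's head and turned it back the short way, so its corner should now point straight up. The gripper is still holding it, and I handed the job in at 11.9 s of the 34 s allowed.

- **Which bolt:** The loose one is on the -y bracket. Its locknut stands clear of the plate, while the other grey bracket's nut sits tight against it. I left the red look-alike alone.
- **The turn:** The head was leaning about 23.5° towards +y. I came down into the gap at that same angle, gripped across the flats and rotated the tool to vertical about the bolt's axis.
- **Last checks:**
  - The tool is within 0.1° of vertical.
  - The grasp point is about 2 mm from my estimate of the head's centre, which is itself good to roughly 2 mm.
  - The grip was commanded at 100 N, and the fingers stand about 22 mm apart. That is slightly under the 24 mm flats and stayed steady through the turn, so the head did not slip.
  - The force at the wrist is about 5 N and the arm is still.
- **Surroundings:** No force rise in the wrist readings suggested contact with the shaker. The rack and bottle look unmoved in the scene picture. Only part of the spanner shows there, but it was never approached.
- **Not measured directly:** The fingers hide part of the head, so the final corner angle comes from the jaw angle and the centred head in the close-up. I did not read the grip force on the head itself. No check failed or disagreed.

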